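# Seat the terminal plate and hold the sensor cover ready over it

### The job

Lay the steel plate with the black terminal block on the open grey housing, its edges flush with the housing's all round, and let go of it. Then lift the white sensor cover out of the black crate by the block-shaped head on its top, carry it over the crate wall and the screwdriver rack, and stop with it level and squarely in line over the seated plate, its lower edge about 15 mm above the plate, so that a colleague can still reach the terminals. Finish while still holding the cover there; the cover must never touch the plate or the housing, do not bump the rack, and leave the tape, the jar and the round white dish alone.

Things in the scene. Friction and masses are not known exactly. Their poses are not given: they have to be found in the camera images.
- housing_rim (a point): Centre of the top rim of the open grey housing, 53 mm above the bench. The rim is a rectangle 80 mm along this frame's x and 120 mm along its y, walls 6 mm thick; z up. The housing stands fixed in an aluminium nest plate (140 x 170 mm, 8 mm thick). Left or right of the rack, turned by up to 0.3 rad.
- plate_mid (a point): Centre, half-way up, of the loose steel plate with a black terminal block standing in its middle. Plate 80 mm along x, 120 mm along y, 5 mm thick; block 26 mm along x, 56 mm along y, 30 mm high above the plate; 35 mm high in all, so this point is 17.5 mm above the plate's underside; z up. About 0.2 kg. The block is what to grip, across its 26 mm. Same either way round (half turn). It starts flat on the bench between the housing and the robot.
- cover_mid (a point): Centre, half-way up, of the loose white sensor cover: a box open below, 80 mm along x, 120 mm along y, 40 mm high, walls and top 4 mm, with a head 36 mm along x, 44 mm along y and 30 mm high in the middle of its top; 70 mm high in all, this point is 35 mm above its lower edge; z up. About 0.15 kg. The hollow (36 mm deep) goes over the terminal block with plenty of room. Same either way round (half turn). It starts upright on the crate's floor.
- crate: Fixed black open crate, 210 mm along x, 220 mm along y, 80 mm high, walls and floor 6 mm; origin at the centre of its underside. On the other side of the rack from the housing.
- rack: Fixed wooden rack block, 220 mm along x, 50 mm along y, 70 mm high, with four upright screwdriver handles up to 145 mm above the bench; stands between crate and housing; origin at the centre of its underside.
- tape: yellow roll of tape lying flat, 100 mm across, 25 mm high; origin at the centre of its underside
- jar: small clear jar with grey cap, 44 mm across, 60 mm high; origin at the centre of its underside
- ring_base: round white plastic dish, 80 mm across, 18 mm high; origin at the centre of its underside
Things that resemble listed ones, but are neither listed nor needed, are in the scene too. Of the things that look like the part that bears cover_mid, the larger one is meant. Of the things that look like the part that bears plate_mid, the larger one is meant.

How it is judged:
By the outcome, as a careful person would: the job done as asked, in the order asked, and still so for the second after the job is handed in, while the arm keeps its last pose, push and grip.
It also fails if it takes over 72 s, if anything falls off the work surface, if the arm or the gripper's body presses on something with over 40 N, if the wrist force passes 120 N, or if a joint passes its speed limit or range.

### The arm

A 6-joint arm with a two-finger parallel gripper is mounted at the origin on the work surface. World frame = base frame: x ahead of the robot, y to its left, z up, the work surface at z = 0. Lengths are in m, angles in rad, forces in N, time in s.
With the tool pointing down it reaches from about 0.375 to 0.9 m from the base axis. Payload 3.1 kg.
Tool frame: the origin (TCP) lies midway between the tips of the shut fingers; the grasp point (between the pads) lies 19 mm behind it; z points along the fingers, y is the line along which they close (so a half turn about z gives the same grasp; the last joint's range is limited). The gripper opens to 85 mm and grips with 20 to 120 N. Pads are 22 mm wide; open, the fingers measure 114 mm over their backs; the gripper's body (76 mm by 85 mm) begins 54 mm behind the grasp point. The pads swing forward as they close: fully open they stand 13 mm farther back than shut.
Start: joints at [-1.339, 0.527, 1.433, -0, 1.181, -0.178], TCP at [0.249, -0.573, 0.231] pointing down, gripper open.
Joint ranges: [-3.08, 3.08], [-0.75, 2.2], [0.22, 2.44], [-1.43, 4.57], [0, 2.65], [-2.85, 2.85]. Speed limits (rad/s): [2.79, 2.79, 3.14, 3.14, 3.14, 3.14].

### API

Orientations are given as a unit quaternion [x, y, z, w].
In Python, from station import manip gives the robot as it stands. The module is installed in compiled form; this text tells all that it offers.
- The arm moves only by the tool apply_moves, never from a script. Its arguments are lists of equal length, an entry for each row: "claw": the gripper's target within -1 to 1 (fully open at 1, half-way at 0, shut at -1); "travel": the shift along the tool's x, y, z scaled (see below), a list of three; "turn": the turn, a rotation vector about the tool's x, y, z scaled (see below), a list of three. In form: {"claw": [claw, ...], "travel": [[dx, dy, dz], ...], "turn": [[rx, ry, rz], ...]}. A call has 1 to 5 rows; each row is the pose to reach, as a shift and turn from the pose commanded when the call began, along the tool's axes at that moment, turning the shorter way round; what a row does not reach only later rows make up. The controller multiplies each number of a shift by 800 mm and each number of a turn by 180 degrees. A row lasts 1/12 s, in which the tool goes at most 41.7 mm and 7.16 degrees, less where a joint would pass 70% of its speed; a pose out of reach is approached as far as the arm can. A call with a number of a shift or a turn outside -1 to 1 is refused whole. A call with a gripper value outside its range is refused whole. The fingers move at their own pace and stop on an object; "newtons" is the grip in N (left out, the last holds). Time passes only in rows, so rows that repeat a pose let the fingers close. It gives the time, the measured TCP pose, the force, the opening and the grip force at its end, in the units of the state.
- manip.sense(): the state, without advancing time (a new reading comes with each control period).
- manip.snapshot(name): name is "scene" or "top" or "wrist"; returns a dict with "pixels" (400x640x3 uint8, red, green, blue), "depth" (400x640 float32, m along the optical axis (not along the pixel's ray), 0 where there is no reading), "intrinsics" (3x3 intrinsics, pixels), "R" (3x3) and "t" (3): a world point X has camera coordinates R X + t. Camera axes: x right, y down, z forward; pixel columns grow to the right and rows downward; lengths in m; the calibration is good to about 2 mm. A picture is of the moment at which its call begins.
- manip.sign_off(): hands the job in; it is judged then, once.
The state is a dict: "t": time; "q": joint angles; "qd": joint speeds; "tau": joint torques, N m; "tcp_pos": TCP position; "tool_rot": TCP orientation; "force": force on the tool from outside, world axes, zero at the start; "ft_torque": the same for the moment, N m; "finger_gap": opening from 0.0 (shut) to 1.0 (fully open); "gripper_force": force on a finger pad.
Only numpy, scipy, OpenCV 4.12 (cv2) and the standard library are available. Lean on these libraries where they do the work, as an engineer would, in place of code of your own. Each camera call takes 0.05 s, during which the arm holds its last target. There are 200 camera calls.

## Working session

There is one attempt and no reset: what is moved stays moved. The work goes in short steps, Python scripts to look and compute and a tool call to move; the robot and the scene stay as the last step left them, time stands still between calls to the robot, and variables do not carry over. Pictures are saved under pics/ and viewed, at most 10 in all, crops included, and the job is handed in when it is done.

Besides the shell and the picture viewer there is one more tool, called after "Emit:" as name(argument=value, ...) on one line, values as JSON. apply_moves: Moves the arm, as the interface text tells. Shifts and turns lie within -1 to 1; 1 stands for 800 mm of shift or 180 degrees of turn. Its arguments: {"type":"object","properties":{"claw":{"type":"array","items":{"type":"number"}},"travel":{"type":"array","items":{"type":"array","items":{"type":"number"}}},"turn":{"type":"array","items":{"type":"array","items":{"type":"number"}}},"newtons":{"type":"number"}},"required":["claw","travel","turn"]}

```bash
mkdir -p pics
cat > h.py <<'E'
import numpy as np, cv2
from station import manip
def snap(n):
    s=manip.snapshot(n); return s
def save(s,f,crop=None,scale=1):
    im=s["pixels"][:,:,::-1]
    if crop: x0,y0,x1,y1=crop; im=im[y0:y1,x0:x1]
    cv2.imwrite("pics/"+f,cv2.resize(im,None,fx=scale,fy=scale,interpolation=cv2.INTER_CUBIC))
def world(s):
    K=s["intrinsics"];v,u=np.mgrid[:400,:640];d=s["depth"]
    c=np.stack([(u-K[0,2])/K[0,0]*d,(v-K[1,2])/K[1,1]*d,d],-1)
    return (c-s["t"])@s["R"]
def ray(s,uv,z):
    K=s["intrinsics"];uv=np.atleast_2d(uv).astype(float)
    d=np.c_[(uv[:,0]-K[0,2])/K[0,0],(uv[:,1]-K[1,2])/K[1,1],np.ones(len(uv))]@s["R"]
    o=-s["R"].T@s["t"]; return o+d*((z-o[2])/d[:,2])[:,None]
E
python3 - <<'E'
from h import *
for n in("top","scene"):
    s=snap(n);save(s,n+"0.png");np.savez(n+"0.npz",**s)
    print(n,-s["R"].T@s["t"],s["R"][2])
print(manip.sense())
E
```

```text
top [ 0.39985685 -0.01710635  1.11318222] [ 0.13878523  0.01675454 -0.99018076]
scene [ 1.36812166 -0.21719179  0.85356104] [-0.72268478  0.19485096 -0.66314388]
{'t': 0.1, 'q': array([-1.33950346e+00,  5.28397272e-01,  1.43376789e+00,  6.38200454e-06,
        1.18139515e+00, -1.78495009e-01]), 'qd': array([ 8.50901216e-04, -2.68544301e-03, -2.85724311e-03, -5.45616889e-04,
        1.67882703e-04,  7.36849346e-05]), 'tau': array([-9.71485715e-04, -4.43305600e+01, -1.78586394e+01, -2.84662856e-04,
        3.89309804e-03, -2.31534003e-06]), 'tcp_pos': array([ 0.24889202, -0.57260811,  0.23041868]), 'tool_rot': array([ 9.79082343e-01,  2.03462029e-01, -2.30190887e-05, -9.83562842e-04]), 'force': array([-0.42785006,  0.4449983 ,  0.16196709]), 'ft_torque': array([ 0.00733662,  0.03038308, -0.05254909]), 'gripper_force': 0.0, 'finger_gap': 0.9997485806523115}
```

View pics/top0.png

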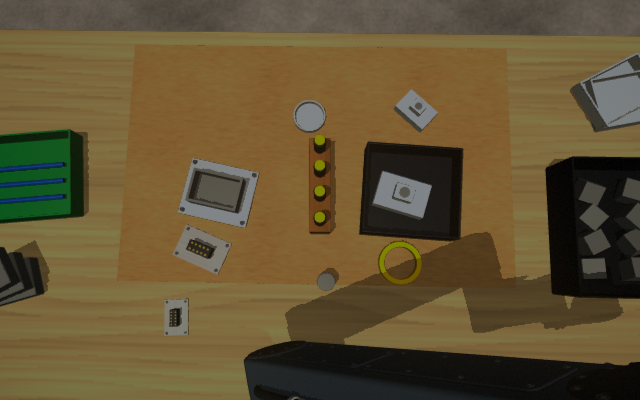

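View pics/scene0.png

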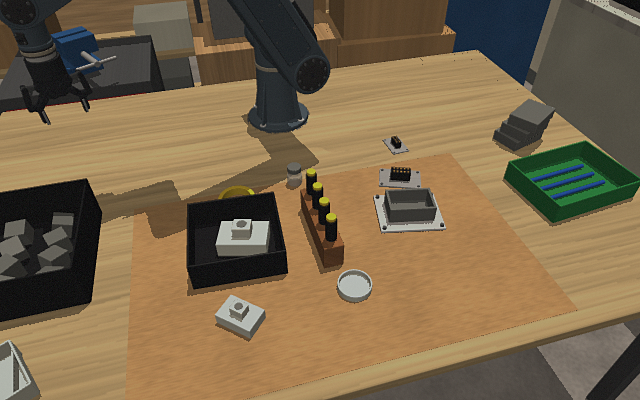

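Top view: plates are the larger one at (202,249), below the housing, and a smaller one at (176,316). Covers are the larger one in the crate at (404,193) and a smaller one outside at (416,110). The housing is at (217,190), the rack at (320,185) with handles, the tape at (400,262), the jar at (326,281) and the dish at (310,116). I choose the plate at (202,249) and the cover at (404,193). Next I measure them and check with one crop.

Run:
```python
from h import *
s=dict(np.load("top0.npz"));P=world(s);save(s,"crop1.png",(150,130,480,340),2.4)
hsv=cv2.cvtColor(s["pixels"],cv2.COLOR_RGB2HSV)
def rect(mask,z,name):
    n,l,st,c=cv2.connectedComponentsWithStats(mask.astype(np.uint8))
    for i in range(1,n):
        if st[i,4]<60: continue
        v,u=np.nonzero(l==i);w=ray(s,np.c_[u,v],z)[:,:2]
        (cx,cy),(a,b),t=cv2.minAreaRect((w*1000).astype(np.float32))
        print(name,c[i].round(),"ctr",round(cx,1),round(cy,1),"size",round(a,1),round(b,1),"ang",round(t,1),"z",np.median(P[v,u,2]).round(4))
def win(x0,y0,x1,y1):
    m=np.zeros((400,640),bool);m[y0:y1,x0:x1]=1;return m
Z=P[...,2];S=hsv[...,1];V=hsv[...,2]
print([ (q,P[q[1],q[0]].round(3),hsv[q[1],q[0]]) for q in [(185,250),(202,249),(183,205),(217,190),(192,186),(385,195),(404,192),(415,197),(320,185)]])
rect(win(165,220,240,278)&(S<70)&(V>60),.005,"plate")
rect(win(165,220,240,278)&(Z>.025),.035,"block")
rect(win(180,160,255,222)&(Z>.042),.053,"rim")
rect(win(365,150,455,235)&(V>80)&(S<70)&(Z>.03)&(Z<.056),.046,"cover")
rect(win(365,150,455,235)&(V>60)&(S<70)&(Z>.064),.076,"head")
rect(win(340,120,480,250)&(Z>.07)&(V<60),.08,"crate")
rect(win(300,130,340,240)&(Z>.06)&(Z<.08),.07,"rack")
rect(win(300,130,340,240)&(Z>.12),.145,"handles")
rect(win(300,260,345,300)&(Z>.045),.06,"jar")
rect(win(165,295,195,340)&(S<70)&(V>60),.005,"smallplate")
```

```text
[((185, 250), array([0.434, 0.312, 0.005]), array([ 21,  28, 128], dtype=uint8)), ((202, 249), array([0.437, 0.265, 0.031]), array([15, 61, 42], dtype=uint8)), ((183, 205), array([0.543, 0.323, 0.006]), array([101,  15, 136], dtype=uint8)), ((217, 190), array([0.58 , 0.24 , 0.014]), array([23, 35, 88], dtype=uint8)), ((192, 186), array([0.584, 0.293, 0.044]), array([18, 90, 34], dtype=uint8)), ((385, 195), array([ 0.57 , -0.162,  0.044]), array([105,  15, 136], dtype=uint8)), ((404, 192), array([ 0.572, -0.2  ,  0.078]), array([25, 36, 85], dtype=uint8)), ((415, 197), array([ 0.566, -0.231,  0.047]), array([101,  15, 136], dtype=uint8)), ((320, 185), array([ 0.587, -0.009,  0.069]), array([ 22, 225, 112], dtype=uint8))]
plate [230. 222.] ctr 507.7 215.5 size 65.1 14.1 ang 78.6 z 0.008
plate [202. 249.] ctr 437.5 272.5 size 119.7 79.8 ang 67.9 z 0.0047
block [199. 249.] ctr 437.2 271.2 size 57.7 26.3 ang 68.3 z 0.0348
rim [214. 189.] ctr 575.4 237.8 size 122.3 81.2 ang 78.3 z 0.0523
cover [402. 194.] ctr 572.7 -201.1 size 120.6 80.4 ang 74.0 z 0.0456
head [404. 192.] ctr 571.7 -200.6 size 44.9 38.1 ang 72.2 z 0.0753
crate [414. 189.] ctr 577.9 -219.3 size 220.0 209.8 ang 86.8 z 0.0786
rack [319. 187.] ctr 588.0 -7.9 size 219.2 48.9 ang 0.9 z 0.0694
handles [319. 141.] ctr 668.5 -7.1 size 28.9 23.8 ang 0.9 z 0.143
handles [319. 166.] ctr 613.3 -8.1 size 28.4 23.6 ang 0.9 z 0.1429
handles [320. 192.] ctr 558.0 -10.2 size 25.9 25.5 ang 1.0 z 0.1436
handles [320. 218.] ctr 503.5 -10.1 size 27.6 23.2 ang 1.0 z 0.1433
jar [326. 281.] ctr 368.0 -26.7 size 37.8 36.0 ang 1.1 z 0.0596
smallplate [176. 317.] ctr 277.7 324.5 size 82.7 52.3 ang 3.7 z 0.0031
```

View pics/crop1.png

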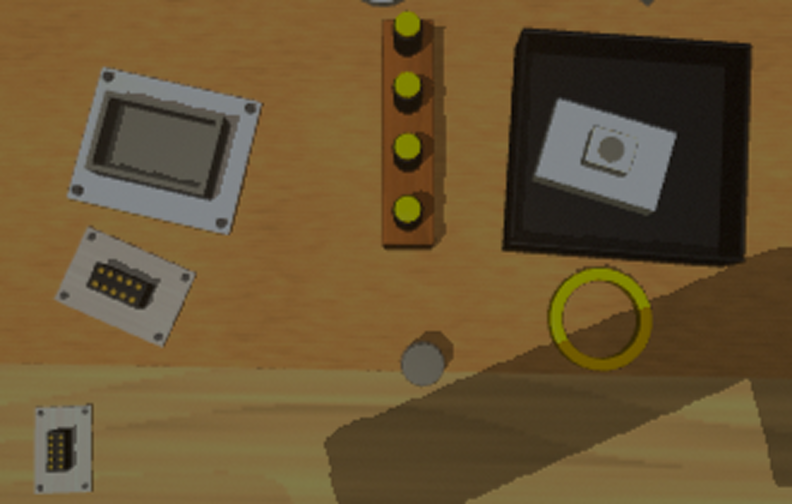

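The crop confirms the choice. The large plate with the block is at about (119,285) in the crop, the housing at (165,150), and the large cover lies in the crate at (605,155). Measured sizes match the description (119.7 x 79.8, 122 x 81, 120.6 x 80.4 mm).

```bash
cat > go.py <<'E'
import sys,numpy as np
from scipy.spatial.transform import Rotation as Ro
from station import manip
a=list(map(float,sys.argv[1:])); s=manip.sense()
R=Ro.from_quat(s["tool_rot"])
print("t",round(s["t"],2),"pos",s["tcp_pos"].round(4),"yaw",np.degrees(np.arctan2(*R.as_matrix()[[1,0],1])).round(2),"zax",R.as_matrix()[:,2].round(4),"F",s["force"].round(1),"gap",round(s["finger_gap"],3),"grip",round(float(s["gripper_force"]),1))
for i in range(0,len(a),4):
    x,y,z,w=a[i:i+4];w=np.radians(w);Y=np.array([np.cos(w),np.sin(w),0]);Z=np.array([0,0,-1.])
    T=Ro.from_matrix(np.c_[np.cross(Y,Z),Y,Z])
    d=R.inv().apply(np.array([x,y,z])-s["tcp_pos"]);r=(R.inv()*T).as_rotvec()
    print("travel",(d/.8).round(4),"turn",(r/np.pi).round(4),"mm",round(1000*np.linalg.norm(d)))
E
python3 go.py .50 -.25 .25 -66.5 .48 .0 .25 -40 .437 .272 .2 -22.1
```

```text
t 0.1 pos [ 0.2489 -0.5726  0.2304] yaw -66.52 zax [-4.0e-04  1.9e-03 -1.0e+00] F [-0.4  0.4  0.2] gap 1.0 grip 0.0
travel [ 0.4486 -0.2449 -0.0238] turn [-0.0006 -0.0001 -0.0001] mm 409
travel [ 0.5501 -0.5415 -0.0232] turn [-0.0006 -0.0003 -0.1473] mm 618
travel [ 0.6363 -0.8746  0.0399] turn [-0.0005 -0.0003 -0.2468] mm 866
```

Emit:
apply_moves(claw=[1,1,1,1,1], travel=[[0.45,-0.245,-0.024],[0.45,-0.245,-0.024],[0.45,-0.245,-0.024],[0.45,-0.245,-0.024],[0.45,-0.245,-0.024]], turn=[[0,0,-0.03],[0,0,-0.06],[0,0,-0.09],[0,0,-0.12],[0,0,-0.15]], newtons=40)

```text
t: 0.52
tcp_pos: [0.3776, -0.4073, 0.2407]
tool_rot: [0.904, 0.428, 0.0, -0.001]
force: [1.1, 0.7, 0.1]
finger_gap: 1.0
gripper_force: 0.0
```

```bash
python3 go.py .50 -.20 .25 -25 .437 .272 .2 -22.1
```

```text
t 0.52 pos [ 0.3776 -0.4073  0.2407] yaw -39.3 zax [-4.e-04  1.e-03 -1.e+00] F [1.1 0.7 0.1] gap 1.0 grip 0.0
travel [ 0.2974 -0.0457 -0.0114] turn [-0.0003 -0.0002 -0.0795] mm 241
travel [ 0.7041 -0.4803  0.0517] turn [-0.0003 -0.0002 -0.0956] mm 683
```

Emit:
apply_moves(claw=[1,1,1,1,1], travel=[[0.704,-0.48,0.0],[0.704,-0.48,0.0],[0.704,-0.48,0.0],[0.704,-0.48,0.0],[0.704,-0.48,0.0]], turn=[[0,0,-0.02],[0,0,-0.04],[0,0,-0.06],[0,0,-0.08],[0,0,-0.096]])

```text
t: 0.93
tcp_pos: [0.3956, -0.1995, 0.2408]
tool_rot: [0.83, 0.558, 0.0, -0.0]
force: [0.7, 0.8, -0.0]
finger_gap: 1.005
gripper_force: 0.0
```

```bash
python3 go.py .437 .272 .2 -22.1
```

```text
t 0.93 pos [ 0.3956 -0.1995  0.2408] yaw -22.1 zax [-4.e-04  6.e-04 -1.e+00] F [ 0.7  0.8 -0. ] gap 1.005 grip 0.0
travel [ 0.5655 -0.1738  0.0513] turn [-0.0002 -0.0001 -0.    ] mm 475
```

Emit:
apply_moves(claw=[1,1,1,1,1], travel=[[0.565,-0.174,0.0],[0.565,-0.174,0.0],[0.565,-0.174,0.0],[0.565,-0.174,0.0],[0.565,-0.174,0.0]], turn=[[0,0,0],[0,0,0],[0,0,0],[0,0,0],[0,0,0]])

```text
t: 1.35
tcp_pos: [0.4141, 0.0078, 0.241]
tool_rot: [0.83, 0.557, -0.0, -0.0]
force: [0.6, -0.3, 0.5]
finger_gap: 1.001
gripper_force: 0.0
```

Emit:
apply_moves(claw=[1,1,1,1,1], travel=[[0.316,-0.097,0.05],[0.316,-0.097,0.05],[0.316,-0.097,0.05],[0.316,-0.097,0.05],[0.316,-0.097,0.05]], turn=[[0,0,0],[0,0,0],[0,0,0],[0,0,0],[0,0,0]])

```text
t: 1.77
tcp_pos: [0.4327, 0.2131, 0.2095]
tool_rot: [0.83, 0.558, -0.0, 0.0]
force: [0.4, -0.5, 0.7]
finger_gap: 1.0
gripper_force: 0.0
```

```bash
python3 go.py .4373 .2718 .15 -22.1
```

```text
t 1.77 pos [0.4327 0.2131 0.2095] yaw -22.22 zax [-3.e-04 -2.e-04 -1.e+00] F [ 0.4 -0.5  0.7] gap 1.0 grip 0.0
travel [ 0.0701 -0.0224  0.0743] turn [-0.0001  0.0001 -0.0006] mm 84
```

Move to above the plate, then take one look with the wrist camera (measured).

Emit:
apply_moves(claw=[1,1,1,1,1], travel=[[0.07,-0.022,0.04],[0.07,-0.022,0.04],[0.07,-0.022,0.04],[0.07,-0.022,0.04],[0.07,-0.022,0.04]], turn=[[0,0,0],[0,0,0],[0,0,0],[0,0,0],[0,0,0]])

```text
t: 2.18
tcp_pos: [0.4378, 0.2689, 0.1778]
tool_rot: [0.83, 0.558, -0.001, 0.0]
force: [-0.3, -0.2, 0.1]
finger_gap: 1.0
gripper_force: 0.0
```

```bash
cat >> h.py <<'E'
def rects(s,mask,z,name,amin=300):
    n,l,st,c=cv2.connectedComponentsWithStats(mask.astype(np.uint8))
    P=world(s)
    for i in range(1,n):
        if st[i,4]<amin: continue
        v,u=np.nonzero(l==i);w=ray(s,np.c_[u,v],z)[:,:2]
        (cx,cy),(a,b),t=cv2.minAreaRect((w*1000).astype(np.float32))
        if a<b: a,b,t=b,a,t-90
        bb=st[i,:4]
        print(name,c[i].round(),"bbox",bb,"ctr",round(cx,1),round(cy,1),"size",round(a,1),round(b,1),"ang",round(t%180,1),"z",np.median(P[v,u,2]).round(4))
E
python3 - <<'E'
from h import *
s=snap("wrist");save(s,"w1.png");P=world(s);Z=P[...,2];ok=s["depth"]>0
near=ok&(abs(P[...,0]-.5)<.22)&(abs(P[...,1]-.26)<.2)
rects(s,near&(Z>.029)&(Z<.04)&(P[...,0]<.49),.035,"block")
rects(s,near&(Z>.002)&(Z<.04)&(P[...,0]<.52),.005,"plate")
rects(s,near&(Z>.048)&(Z<.06),.053,"rim")
print(manip.sense()["tcp_pos"])
E
python3 go.py .4373 .2718 .05 -22.1
```

```text
block [319. 184.] bbox [306 156  27  57] ctr 438.3 273.6 size 56.9 25.2 ang 68.4 z 0.0352
plate [399. 197.] bbox [382 118  40 125] ctr 518.9 234.9 size 140.7 31.2 ang 78.2 z 0.0081
plate [319. 174.] bbox [280 120  79 110] ctr 438.0 273.2 size 119.9 82.3 ang 67.8 z 0.0054
plate [180. 180.] bbox [153 149  59  61] ctr 294.1 326.9 size 54.9 54.3 ang 93.6 z 0.0038
rim [478. 161.] bbox [425  90  99 146] ctr 576.3 239.5 size 120.6 82.0 ang 78.2 z 0.0529
[0.43810623 0.26856598 0.17817826]
t 2.23 pos [0.4381 0.2686 0.1782] yaw -22.29 zax [-1.e-04 -4.e-04 -1.e+00] F [ 0.6 -0.1 -0.2] gap 1.005 grip 0.0
travel [ 0.0034 -0.0025  0.1602] turn [ 0.      0.0001 -0.001 ] mm 128
```

View pics/w1.png

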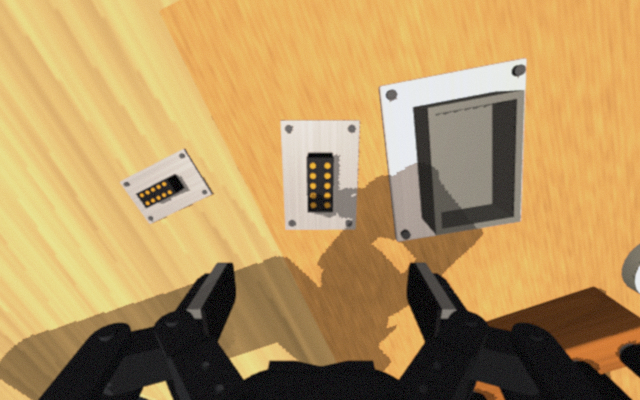

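The wrist view shows the plate at (319,175), with its block centred at (319,184), and the housing at (470,160). This agrees with the top view within 2 mm. Descend.

Emit:
apply_moves(claw=[1,1,1,1,1], travel=[[0.005,-0.002,0.05],[0.005,-0.002,0.1],[0.005,-0.002,0.15],[0.005,-0.002,0.15],[0.005,-0.002,0.15]], turn=[[0,0,-0.001],[0,0,-0.001],[0,0,-0.001],[0,0,-0.001],[0,0,-0.001]])

```text
t: 2.65
tcp_pos: [0.4369, 0.272, 0.0565]
tool_rot: [0.83, 0.558, -0.003, -0.001]
force: [1.0, 0.4, 1.3]
finger_gap: 0.994
gripper_force: 0.0
```

```bash
python3 go.py .438 .2727 .011 -22.0
```

```text
t 2.65 pos [0.4369 0.272  0.0565] yaw -22.18 zax [-0.0056 -0.0021 -1.    ] F [1.  0.4 1.3] gap 0.994 grip 0.0
travel [0.0015 0.0012 0.0569] turn [-0.0014  0.0013 -0.001 ] mm 46
```

Emit:
apply_moves(claw=[1,1,1,1,1], travel=[[0.001,0.001,0.028],[0.001,0.001,0.05],[0.001,0.001,0.057],[0.001,0.001,0.057],[0.001,0.001,0.057]], turn=[[0,0,-0.001],[0,0,-0.001],[0,0,-0.001],[0,0,-0.001],[0,0,-0.001]])

```text
t: 3.07
tcp_pos: [0.4408, 0.2745, 0.0149]
tool_rot: [0.829, 0.56, 0.002, 0.001]
force: [-0.9, 0.1, -0.3]
finger_gap: 0.997
gripper_force: 0.0
```

```bash
python3 go.py .438 .2727 .011 -22.0
```

```text
t 3.07 pos [0.4408 0.2745 0.0149] yaw -21.91 zax [ 0.004   0.0014 -1.    ] F [-0.9  0.1 -0.3] gap 0.997 grip 0.0
travel [-0.0034 -0.0024  0.0048] turn [ 0.001  -0.0009  0.0005] mm 5
```

Emit:
apply_moves(claw=[1,1,1,1,1], travel=[[0,0,0],[0,0,0],[0,0,0],[0,0,0],[0,0,0]], turn=[[0,0,0],[0,0,0],[0,0,0],[0,0,0],[0,0,0]])

```text
t: 3.48
tcp_pos: [0.4393, 0.2743, 0.0127]
tool_rot: [0.828, 0.56, 0.0, 0.0]
force: [0.2, -0.3, -0.2]
finger_gap: 0.997
gripper_force: 0.0
```

```bash
python3 go.py .438 .2727 .011 -22.0
```

```text
t 3.48 pos [0.4393 0.2743 0.0127] yaw -21.87 zax [ 5.e-04  2.e-04 -1.e+00] F [ 0.2 -0.3 -0.2] gap 0.997 grip 0.0
travel [-0.0025 -0.0008  0.0021] turn [ 0.0001 -0.0001  0.0007] mm 3
```

Emit:
apply_moves(claw=[1,1,-1,-1,-1], travel=[[-0.0015,-0.001,0.002],[-0.0015,-0.001,0.002],[-0.0015,-0.001,0.002],[-0.0015,-0.001,0.002],[-0.0015,-0.001,0.002]], turn=[[0,0,0],[0,0,0],[0,0,0],[0,0,0],[0,0,0]], newtons=40)

```text
t: 3.9
tcp_pos: [0.438, 0.2734, 0.0106]
tool_rot: [0.828, 0.56, -0.0, -0.0]
force: [-0.5, 0.2, 0.1]
finger_gap: 0.603
gripper_force: 0.0
```

Emit:
apply_moves(claw=[-1,-1,-1,-1,-1], travel=[[0,0,0],[0,0,0],[0,0,0],[0,0,0],[0,0,0]], turn=[[0,0,0],[0,0,0],[0,0,0],[0,0,0],[0,0,0]])

```text
t: 4.32
tcp_pos: [0.4384, 0.2735, 0.0108]
tool_rot: [0.828, 0.56, 0.0, 0.0]
force: [0.8, -1.5, 1.2]
finger_gap: 0.293
gripper_force: 40.8
```

```bash
python3 - <<'E'
from h import *
s=snap("wrist");P=world(s);Z=P[...,2];ok=s["depth"]>0
near=ok&(abs(P[...,0]-.5)<.22)&(abs(P[...,1]-.26)<.2)
rects(s,near&(Z>.002)&(Z<.05)&(P[...,0]<.52),.005,"plate",800)
rects(s,near&(Z>.048)&(Z<.06)&(P[...,0]>.51),.053,"rim",800)
E
python3 go.py .438 .2727 .11 -22.0
```

```text
plate [468. 266.] bbox [447 146  59 207] ctr 510.0 238.4 size 138.5 22.8 ang 89.9 z 0.0079
plate [320. 234.] bbox [240 150 163 196] ctr 438.6 273.4 size 120.6 80.9 ang 68.0 z 0.0056
plate [ 48. 262.] bbox [  0 203 116 108] ctr 287.1 327.0 size 72.3 54.7 ang 3.0 z 0.0037
rim [593. 268.] bbox [560 125  80 275] ctr 542.6 245.9 size 125.2 33.5 ang 87.0 z 0.0527
t 4.37 pos [0.4384 0.2735 0.0108] yaw -21.88 zax [ 8.e-04  2.e-04 -1.e+00] F [ 2.  -1.4  1. ] gap 0.298 grip 40.8
travel [-0.001 -0.    -0.124] turn [ 0.0002 -0.0002  0.0007] mm 99
```

Grasp is good and centred (0.2 mm). Lift and move over the housing.

Emit:
apply_moves(claw=[-1,-1,-1,-1,-1], travel=[[0,0,-0.03],[0,0,-0.08],[0,0,-0.125],[0,0,-0.125],[0,0,-0.125]], turn=[[0,0,0],[0,0,0],[0,0,0],[0,0,0],[0,0,0]], newtons=60)

```text
t: 4.78
tcp_pos: [0.4388, 0.2738, 0.1123]
tool_rot: [0.828, 0.56, 0.002, 0.0]
force: [0.1, -0.4, -2.4]
finger_gap: 0.292
gripper_force: 60.3
```

```bash
python3 go.py .5763 .2395 .11 -11.8
```

```text
t 4.78 pos [0.4388 0.2738 0.1123] yaw -21.87 zax [ 0.0036  0.0014 -1.    ] F [ 0.1 -0.4 -2.4] gap 0.292 grip 60.3
travel [0.0242 0.1755 0.0034] turn [ 0.001  -0.0007 -0.056 ] mm 142
```

Emit:
apply_moves(claw=[-1,-1,-1,-1,-1], travel=[[0.006,0.044,0],[0.012,0.088,0],[0.018,0.132,0],[0.024,0.165,0],[0.024,0.1755,0]], turn=[[0,0,-0.015],[0,0,-0.03],[0,0,-0.045],[0,0,-0.056],[0,0,-0.056]])

```text
t: 5.2
tcp_pos: [0.5797, 0.2375, 0.1086]
tool_rot: [0.776, 0.63, 0.001, 0.001]
force: [0.7, -0.1, -2.3]
finger_gap: 0.291
gripper_force: 60.2
```

Emit:
apply_moves(claw=[-1,-1,-1,-1,-1], travel=[[0,0,0],[0,0,0],[0,0,0],[0,0,0],[0,0,0]], turn=[[0,0,0],[0,0,0],[0,0,0],[0,0,0],[0,0,0]])

```text
t: 5.62
tcp_pos: [0.5737, 0.2394, 0.1104]
tool_rot: [0.776, 0.631, -0.001, -0.0]
force: [-0.5, 0.4, -2.7]
finger_gap: 0.293
gripper_force: 60.2
```

```bash
python3 - <<'E'
from h import *
s=snap("wrist");save(s,"w2.png");P=world(s);Z=P[...,2];ok=s["depth"]>0
near=ok&(abs(P[...,0]-.57)<.15)&(abs(P[...,1]-.24)<.15)
rects(s,near&(Z>.095)&(Z<.16)&(P[...,2]<.112),.106,"plate",800)
rects(s,near&(Z>.003)&(Z<.02),.008,"nest",500)
s=snap("top");np.savez("top1.npz",**s)
E
python3 go.py .5763 .2395 .11 -11.8
```

```text
plate [320. 201.] bbox [240 150 163 147] ctr 577.6 257.4 size 84.0 79.2 ang 78.2 z 0.1045
nest [335. 131.] bbox [235  97 181 190] ctr 577.8 239.5 size 168.9 139.7 ang 78.2 z 0.008
t 5.72 pos [0.5745 0.2394 0.1108] yaw -11.75 zax [-5.e-04 -1.e-04 -1.e+00] F [-0.   0.4 -2.1] gap 0.289 grip 60.2
travel [0.0006 0.0022 0.001 ] turn [-0.0002  0.0001  0.0003] mm 2
```

View pics/w2.png

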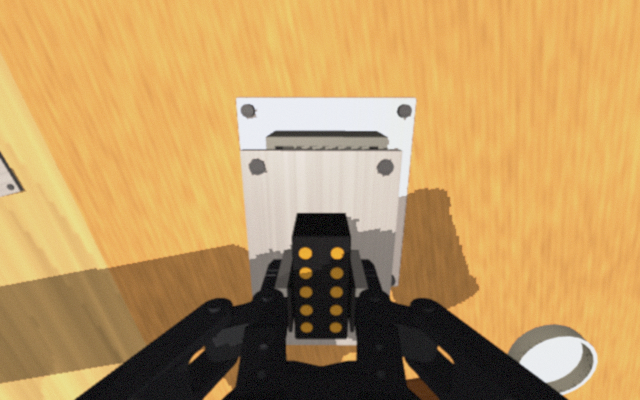

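The wrist view shows the plate held over the housing. Its far edge is at row 150 (columns 245–400), and the housing's far rim shows at row 135 (268–387). Lower to about 4 mm above the rim and compare.

Emit:
apply_moves(claw=[-1,-1,-1,-1,-1], travel=[[0.0006,0.003,0.015],[0.0006,0.003,0.035],[0.0006,0.003,0.05],[0.0006,0.003,0.052],[0.0006,0.003,0.052]], turn=[[0,0,0],[0,0,0],[0,0,0],[0,0,0],[0,0,0]])

```text
t: 6.13
tcp_pos: [0.5767, 0.2387, 0.0675]
tool_rot: [0.776, 0.631, -0.002, -0.001]
force: [0.1, 0.3, -2.0]
finger_gap: 0.297
gripper_force: 60.2
```

Emit:
apply_moves(claw=[-1,-1,-1,-1,-1], travel=[[0,0,0],[0,0,0],[0,0,0],[0,0,0],[0,0,0]], turn=[[0,0,0],[0,0,0],[0,0,0],[0,0,0],[0,0,0]])

```text
t: 6.55
tcp_pos: [0.5782, 0.239, 0.0696]
tool_rot: [0.776, 0.631, 0.0, 0.0]
force: [0.3, 0.6, -2.7]
finger_gap: 0.293
gripper_force: 60.2
```

```bash
python3 - <<'E'
from h import *
s=snap("wrist");np.savez("w3.npz",**s);save(s,"w3.png",(200,60,440,260),3);P=world(s);Z=P[...,2]
s2=snap("scene");np.savez("sc3.npz",**s2);save(s2,"s3.png",(350,160,470,250),6)
s3=snap("top");np.savez("top3.npz",**s3)
E
python3 go.py .577 .2393 .068 -11.8
```

```text
t 6.7 pos [0.578  0.2389 0.0694] yaw -11.8 zax [ 4.e-04  1.e-04 -1.e+00] F [-0.2  0.1 -2.6] gap 0.29 grip 60.2
travel [ 0.0002 -0.0014  0.0017] turn [ 0.0001 -0.0001 -0.    ] mm 2
```

View pics/w3.png

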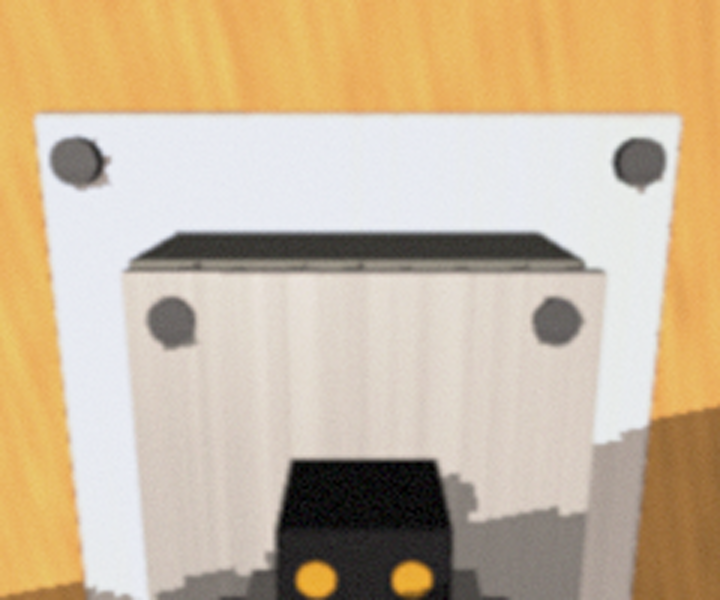

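View pics/s3.png

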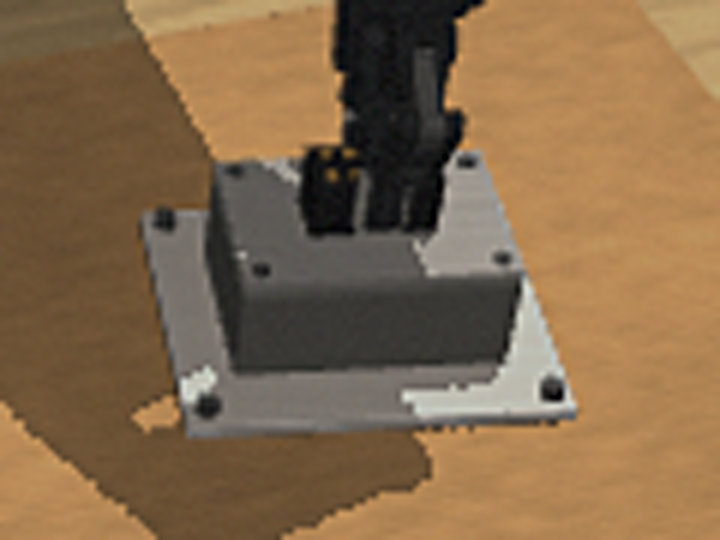

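The wrist crop shows the plate's far edge at row 270 (columns 123–605) and the rim line at row 262 (130–585). The plate is therefore about 1 mm too far to the right. The scene crop shows the plate squarely over the housing. Cast rays for the y offset.

Run:
```python
from h import *
s=dict(np.load("w3.npz"))
f=lambda p:np.array(p)/3+np.array([200,60])-1/3
n=np.radians(-11.8);A=np.array([[np.cos(n),np.sin(n)],[-np.sin(n),np.cos(n)]])
for nm,pts,z in [("plate",[(123,270),(605,270)],.0634),("rim",[(130,261),(585,261)],.053),("rim lower",[(130,266),(585,266)],.053),("nest",[(36,115),(682,115)],.008)]:
    w=ray(s,[f(p) for p in pts],z)[:,:2]*1000; print(nm,(w@A.T).round(1),"mid",(w@A.T).mean(0).round(1))
```

```text
plate [[478.1 412.3]
 [557.2 412.3]] mid [517.6 412.3]
rim [[476.7 412.3]
 [556.3 412.3]] mid [516.5 412.3]
rim lower [[476.7 411.4]
 [556.4 411.4]] mid [516.5 411.4]
nest [[447.8 436.6]
 [585.5 436.6]] mid [516.7 436.6]
```

Emit:
apply_moves(claw=[-1,-1,-1,-1,-1], travel=[[0,-0.0014,0],[0,-0.0014,0.002],[0,-0.0014,0.004],[0,-0.0014,0.006],[0,-0.0014,0.006]], turn=[[0,0,0],[0,0,0],[0,0,0],[0,0,0],[0,0,0]])

```text
t: 7.12
tcp_pos: [0.5768, 0.2391, 0.0641]
tool_rot: [0.776, 0.631, -0.0, -0.0]
force: [0.0, -1.3, -2.5]
finger_gap: 0.291
gripper_force: 60.2
```

Emit:
apply_moves(claw=[-1,-1,-1,-1,-1], travel=[[0,0,0.001],[0,0,0.001],[0,0,0.001],[0,0,0.001],[0,0,0.001]], turn=[[0,0,0],[0,0,0],[0,0,0],[0,0,0],[0,0,0]])

```text
t: 7.53
tcp_pos: [0.5768, 0.2391, 0.0639]
tool_rot: [0.776, 0.631, 0.0, 0.0]
force: [-1.8, -1.3, 4.3]
finger_gap: 0.293
gripper_force: 60.9
```

```bash
python3 go.py .577 .2391 .0635 -11.8
```

```text
t 7.53 pos [0.5768 0.2391 0.0639] yaw -11.8 zax [ 3.e-04  0.e+00 -1.e+00] F [-1.8 -1.3  4.3] gap 0.293 grip 60.9
travel [-0.      0.0002  0.0005] turn [ 0.0001 -0.      0.    ] mm 0
```

Contact is made (force went from -2.5 to +4.3 N). Release.

Emit:
apply_moves(claw=[0,0.3,0.6,1,1], travel=[[0,0,0],[0,0,0],[0,0,0],[0,0,0],[0,0,0]], turn=[[0,0,0],[0,0,0],[0,0,0],[0,0,0],[0,0,0]], newtons=40)

```text
t: 7.95
tcp_pos: [0.5769, 0.2391, 0.0633]
tool_rot: [0.776, 0.631, 0.0, 0.0]
force: [0.8, 0.4, 0.8]
finger_gap: 0.975
gripper_force: 0.0
```

Emit:
apply_moves(claw=[1,1,1,1,1], travel=[[0,0,0],[0,0,-0.03],[0,0,-0.08],[0,0,-0.13],[0,0,-0.18]], turn=[[0,0,0],[0,0,0],[0,0,0],[0,0,0],[0,0,0]])

```text
t: 8.37
tcp_pos: [0.5763, 0.239, 0.2086]
tool_rot: [0.776, 0.631, -0.001, -0.0]
force: [1.4, 0.4, 1.1]
finger_gap: 1.001
gripper_force: 0.0
```

Emit:
apply_moves(claw=[1,1,1], travel=[[0,0,0],[0,0,0],[0,0,0]], turn=[[0,0,0],[0,0,0],[0,0,0]])

```text
t: 8.62
tcp_pos: [0.5762, 0.239, 0.2073]
tool_rot: [0.776, 0.631, -0.0, -0.0]
force: [0.0, 0.3, -0.5]
finger_gap: 1.0
gripper_force: 0.0
```

```bash
python3 - <<'E'
from h import *
s=snap("wrist");np.savez("w4.npz",**s);save(s,"w4.png",(200,90,440,290),3);P=world(s);Z=P[...,2];ok=s["depth"]>0
near=ok&(abs(P[...,0]-.57)<.15)&(abs(P[...,1]-.24)<.15)
rects(s,near&(Z>.052)&(Z<.1),.058,"plate",800)
rects(s,near&(Z>.081)&(Z<.1),.088,"block",300)
rects(s,near&(Z>.003)&(Z<.1),.008,"nest",800)
E
python3 go.py .577 .2391 .25 -11.8 .572 -.2 .24 -16.5
```

```text
plate [321. 182.] bbox [279 126  85 116] ctr 576.9 239.2 size 119.7 80.0 ang 78.0 z 0.0583
block [321. 194.] bbox [307 165  29  60] ctr 576.9 239.9 size 56.5 25.5 ang 79.1 z 0.0882
nest [321. 168.] bbox [257  98 130 144] ctr 577.1 239.4 size 169.1 139.3 ang 78.1 z 0.0571
t 8.67 pos [0.5756 0.2389 0.2062] yaw -11.8 zax [-2.9e-03 -6.0e-04 -1.0e+00] F [-0.5 -0.1  0.2] gap 1.001 grip 0.0
travel [ 0.0006  0.0015 -0.0548] turn [-0.0009  0.0004 -0.    ] mm 44
travel [-0.538   0.1077 -0.042 ] turn [-0.0009  0.0004  0.0261] mm 440
```

View pics/w4.png

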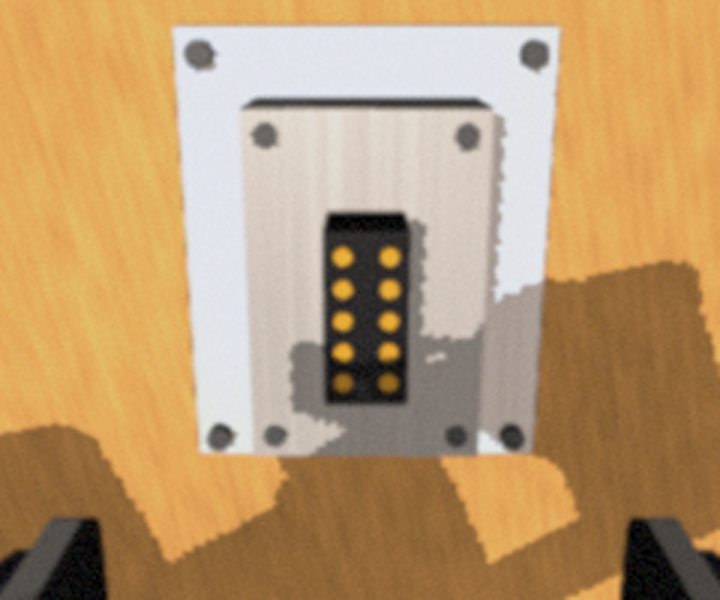

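The plate is flush: plate at (576.9, 239.2, 78.0°), nest at (577.1, 239.4, 78.1°). In the crop the plate (column centre 367, rows 105–455) is centred on the nest. Now go to the crate at height.

Emit:
apply_moves(claw=[1,1,1,1,1], travel=[[-0.05,0.01,-0.02],[-0.1,0.02,-0.05],[-0.15,0.03,-0.05],[-0.2,0.04,-0.05],[-0.25,0.05,-0.05]], turn=[[0,0,0],[0,0,0],[0,0,0.01],[0,0,0.02],[0,0,0.026]])

```text
t: 9.08
tcp_pos: [0.5739, 0.038, 0.2458]
tool_rot: [0.801, 0.598, -0.001, -0.001]
force: [0.1, 0.6, -0.3]
finger_gap: 0.998
gripper_force: 0.0
```

```bash
python3 go.py .5735 -.2 .22 -16.5
```

```text
t 9.08 pos [0.5739 0.038  0.2458] yaw -16.51 zax [-3.3e-03  4.0e-04 -1.0e+00] F [ 0.1  0.6 -0.3] gap 0.998 grip 0.0
travel [-0.2854  0.0842  0.0322] turn [-0.001   0.0002 -0.0001] mm 239
```

Emit:
apply_moves(claw=[1,1,1,1,1], travel=[[-0.05,0.0147,0],[-0.1,0.0295,0],[-0.15,0.044,0],[-0.2,0.059,0.01],[-0.25,0.074,0.032]], turn=[[0,0,0],[0,0,0],[0,0,0],[0,0,0],[0,0,0]])

```text
t: 9.5
tcp_pos: [0.575, -0.1675, 0.223]
tool_rot: [0.801, 0.598, 0.0, 0.0]
force: [0.5, 0.3, -0.3]
finger_gap: 0.999
gripper_force: 0.0
```

Emit:
apply_moves(claw=[1,1,1,1,1], travel=[[-0.035,0.01,0.01],[-0.035,0.01,0.05],[-0.035,0.01,0.05],[-0.035,0.01,0.05],[-0.035,0.01,0.05]], turn=[[0,0,0],[0,0,0],[0,0,0],[0,0,0],[0,0,0]])

```text
t: 9.92
tcp_pos: [0.5744, -0.193, 0.183]
tool_rot: [0.801, 0.599, -0.0, -0.001]
force: [0.9, 0.2, 0.7]
finger_gap: 0.999
gripper_force: 0.0
```

```bash
python3 - <<'E'
from h import *
s=snap("wrist");np.savez("w5.npz",**s);save(s,"w5.png");P=world(s);Z=P[...,2];ok=s["depth"]>0
V=s["pixels"].max(-1)
near=ok&(abs(P[...,0]-.57)<.09)&(abs(P[...,1]+.21)<.09)
rects(s,near&(Z>.072)&(Z<.085)&(V>50),.076,"head",300)
rects(s,near&(Z>.042)&(Z<.1)&(V>50),.046,"cover",800)
E
python3 go.py .573 -.2 .05 -16.5
```

```text
head [322. 208.] bbox [302 185  42  48] ctr 573.8 -200.7 size 44.0 35.7 ang 73.6 z 0.0762
cover [322. 194.] bbox [279 137  87 118] ctr 573.6 -201.4 size 120.0 80.0 ang 73.9 z 0.0464
t 9.97 pos [ 0.5751 -0.1931  0.184 ] yaw -16.4 zax [-0.e+00  2.e-04 -1.e+00] F [ 0.2 -0.4  0.3] gap 1.001 grip 0.0
travel [-9.100e-03 -1.000e-04  1.676e-01] turn [-0.     -0.0001  0.0006] mm 134
```

View pics/w5.png

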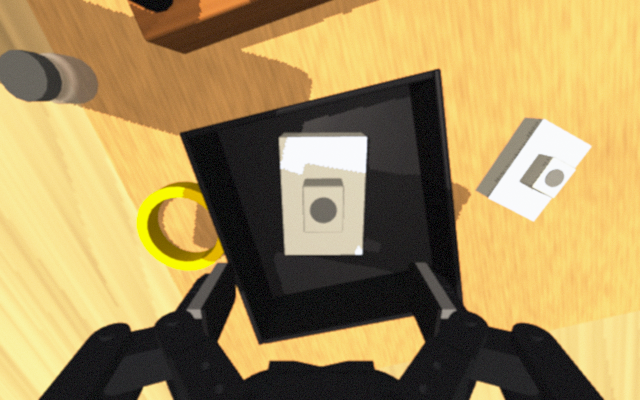

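The wrist view shows the large cover in the crate at (322,194), with its head at (322,208). Position is (573.7, -201.0), angle 73.9°. Descend.

Emit:
apply_moves(claw=[1,1,1,1,1], travel=[[-0.01,0.0005,0.04],[-0.01,0.0005,0.08],[-0.01,0.0005,0.12],[-0.01,0.0005,0.14],[-0.01,0.0005,0.15]], turn=[[0,0,-0.001],[0,0,-0.002],[0,0,-0.002],[0,0,-0.002],[0,0,-0.002]])

```text
t: 10.38
tcp_pos: [0.5724, -0.2002, 0.0624]
tool_rot: [0.799, 0.602, -0.0, -0.001]
force: [-0.1, -0.1, -0.2]
finger_gap: 0.996
gripper_force: 0.0
```

Emit:
apply_moves(claw=[1,1,1,1], travel=[[0,0,0],[0,0,0],[0,0,0],[0,0,0]], turn=[[0,0,0],[0,0,0],[0,0,0],[0,0,0]])

```text
t: 10.72
tcp_pos: [0.5743, -0.2023, 0.0656]
tool_rot: [0.799, 0.601, 0.001, 0.002]
force: [-0.6, -0.3, 0.4]
finger_gap: 0.999
gripper_force: 0.0
```

```bash
python3 go.py .5737 -.2010 .048 -16.1
```

```text
t 10.72 pos [ 0.5743 -0.2023  0.0656] yaw -16.09 zax [ 0.0033 -0.0019 -1.    ] F [-0.6 -0.3  0.4] gap 0.999 grip 0.0
travel [ 0.0014 -0.0013  0.022 ] turn [0.0012 0.0003 0.    ] mm 18
```

Emit:
apply_moves(claw=[1,1,1,1,1], travel=[[0.001,-0.001,0.008],[0.001,-0.001,0.015],[0.001,-0.001,0.02],[0.001,-0.001,0.02],[0.001,-0.001,0.02]], turn=[[0,0,0],[0,0,0],[0,0,0],[0,0,0],[0,0,0]])

```text
t: 11.13
tcp_pos: [0.572, -0.2007, 0.0471]
tool_rot: [0.799, 0.601, -0.0, -0.001]
force: [0.3, 0.6, 0.3]
finger_gap: 0.999
gripper_force: 0.0
```

```bash
python3 go.py .5737 -.2010 .048 -16.1
```

```text
t 11.13 pos [ 0.572  -0.2007  0.0471] yaw -16.13 zax [-1.e-03  6.e-04 -1.e+00] F [0.3 0.6 0.3] gap 0.999 grip 0.0
travel [ 0.0003  0.0021 -0.0012] turn [-0.0004 -0.0001 -0.0002] mm 2
```

Emit:
apply_moves(claw=[1,1,-1,-1,-1], travel=[[0,0.001,-0.001],[0,0.001,-0.001],[0,0.001,-0.001],[0,0.001,-0.001],[0,0.001,-0.001]], turn=[[0,0,0],[0,0,0],[0,0,0],[0,0,0],[0,0,0]], newtons=40)

```text
t: 11.55
tcp_pos: [0.5732, -0.2011, 0.0486]
tool_rot: [0.799, 0.601, 0.0, 0.0]
force: [-0.3, 0.2, 0.3]
finger_gap: 0.603
gripper_force: 0.0
```

Emit:
apply_moves(claw=[-1,-1,-1,-1,-1], travel=[[0,0,0],[0,0,0],[0,0,0],[0,0,0],[0,0,0]], turn=[[0,0,0],[0,0,0],[0,0,0],[0,0,0],[0,0,0]])

```text
t: 11.97
tcp_pos: [0.5735, -0.2013, 0.0487]
tool_rot: [0.799, 0.601, 0.0, 0.0]
force: [-0.1, 0.1, 2.2]
finger_gap: 0.411
gripper_force: 41.2
```

```bash
python3 go.py .5737 -.2010 .23 -16.1
python3 - <<'E'
from h import *
s=snap("wrist");P=world(s);Z=P[...,2];ok=s["depth"]>0
V=s["pixels"].max(-1)
near=ok&(abs(P[...,0]-.57)<.09)&(abs(P[...,1]+.21)<.09)
rects(s,near&(Z>.042)&(Z<.085)&(V>70),.046,"cover",800)
E
```

```text
t 11.97 pos [ 0.5735 -0.2013  0.0487] yaw -16.12 zax [ 6.e-04 -4.e-04 -1.e+00] F [-0.1  0.1  2.2] gap 0.411 grip 41.2
travel [ 0.0004  0.0004 -0.2266] turn [ 0.0002  0.0001 -0.0001] mm 181
cover [320. 236.] bbox [238 150 166 199] ctr 573.8 -200.9 size 120.3 80.0 ang 73.9 z 0.0465
```

Gripped, centred within 0.5 mm. Lift straight up by 180 mm.

Emit:
apply_moves(claw=[-1,-1,-1,-1,-1], travel=[[0,0,-0.02],[0,0,-0.06],[0,0,-0.11],[0,0,-0.16],[0,0,-0.21]], turn=[[0,0,0],[0,0,0],[0,0,0],[0,0,0],[0,0,0]], newtons=60)

```text
t: 12.43
tcp_pos: [0.5721, -0.2005, 0.2172]
tool_rot: [0.799, 0.601, -0.001, -0.001]
force: [1.6, -0.3, -1.4]
finger_gap: 0.409
gripper_force: 60.2
```

Emit:
apply_moves(claw=[-1,-1,-1,-1], travel=[[0,0,-0.02],[0,0,-0.02],[0,0,-0.02],[0,0,-0.02]], turn=[[0,0,0],[0,0,0],[0,0,0],[0,0,0]])

```text
t: 12.77
tcp_pos: [0.5716, -0.2002, 0.2303]
tool_rot: [0.799, 0.601, -0.001, -0.002]
force: [0.1, 0.6, -1.5]
finger_gap: 0.409
gripper_force: 60.4
```

```bash
python3 go.py .5769 .2391 .23 -11.9
```

```text
t 12.77 pos [ 0.5716 -0.2002  0.2303] yaw -16.12 zax [-0.004   0.0023 -1.    ] F [ 0.1  0.6 -1.5] gap 0.409 grip 60.4
travel [ 0.5294 -0.1462  0.0016] turn [-0.0014 -0.0004 -0.0235] mm 439
```

Emit:
apply_moves(claw=[-1,-1,-1,-1,-1], travel=[[0.025,-0.007,0],[0.067,-0.0185,0],[0.11,-0.03,0],[0.155,-0.0425,0],[0.2,-0.055,0]], turn=[[0,0,-0.005],[0,0,-0.01],[0,0,-0.015],[0,0,-0.02],[0,0,-0.023]])

```text
t: 13.18
tcp_pos: [0.5734, -0.0335, 0.2293]
tool_rot: [0.777, 0.629, -0.002, -0.003]
force: [0.7, 0.0, -1.3]
finger_gap: 0.413
gripper_force: 60.4
```

```bash
python3 go.py .5769 .2391 .23 -11.9
```

```text
t 13.18 pos [ 0.5734 -0.0335  0.2293] yaw -12.01 zax [-0.0061  0.0017 -1.    ] F [ 0.7  0.  -1.3] gap 0.413 grip 60.4
travel [ 3.342e-01 -6.660e-02 -3.000e-04] turn [-0.002  -0.0001 -0.0006] mm 273
```

Emit:
apply_moves(claw=[-1,-1,-1,-1,-1], travel=[[0.045,-0.009,0],[0.09,-0.018,0],[0.135,-0.027,0],[0.18,-0.036,0],[0.22,-0.044,0]], turn=[[0,0,0],[0,0,0],[0,0,0],[0,0,0],[0,0,0]])

```text
t: 13.6
tcp_pos: [0.5753, 0.1464, 0.2293]
tool_rot: [0.777, 0.63, -0.002, -0.002]
force: [0.2, -0.7, -0.8]
finger_gap: 0.413
gripper_force: 60.4
```

Emit:
apply_moves(claw=[-1,-1,-1,-1,-1], travel=[[0.035,-0.007,0],[0.07,-0.014,0],[0.09,-0.018,0],[0.1,-0.02,0],[0.1,-0.02,0]], turn=[[0,0,0],[0,0,0],[0,0,0],[0,0,0],[0,0,0]])

```text
t: 14.02
tcp_pos: [0.5768, 0.2272, 0.2298]
tool_rot: [0.776, 0.63, -0.002, -0.001]
force: [-0.1, -0.0, -1.7]
finger_gap: 0.415
gripper_force: 60.4
```

Emit:
apply_moves(claw=[-1,-1,-1,-1,-1], travel=[[0,0,0],[0,0,0],[0,0,0],[0,0,0],[0,0,0]], turn=[[0,0,0],[0,0,0],[0,0,0],[0,0,0],[0,0,0]])

```text
t: 14.43
tcp_pos: [0.5786, 0.2249, 0.2326]
tool_rot: [0.777, 0.629, 0.0, 0.0]
force: [0.5, 0.2, -0.4]
finger_gap: 0.414
gripper_force: 60.4
```

```bash
python3 go.py .5767 .2388 .16 -11.9
```

```text
t 14.43 pos [0.5786 0.2249 0.2326] yaw -12.06 zax [ 2.e-04 -1.e-04 -1.e+00] F [ 0.5  0.2 -0.4] gap 0.414 grip 60.4
travel [ 0.0165 -0.006   0.0907] turn [ 0.0001  0.     -0.0009] mm 74
```

Emit:
apply_moves(claw=[-1,-1,-1,-1,-1], travel=[[0.016,-0.006,0.02],[0.0165,-0.006,0.045],[0.0165,-0.006,0.07],[0.0165,-0.006,0.09],[0.0165,-0.006,0.09]], turn=[[0,0,-0.001],[0,0,-0.001],[0,0,-0.001],[0,0,-0.001],[0,0,-0.001]])

```text
t: 14.85
tcp_pos: [0.574, 0.2388, 0.1571]
tool_rot: [0.776, 0.63, -0.003, -0.002]
force: [-0.3, -0.5, -1.6]
finger_gap: 0.407
gripper_force: 60.4
```

Emit:
apply_moves(claw=[-1,-1,-1,-1,-1], travel=[[0,0,0],[0,0,0],[0,0,0],[0,0,0],[0,0,0]], turn=[[0,0,0],[0,0,0],[0,0,0],[0,0,0],[0,0,0]])

```text
t: 15.27
tcp_pos: [0.5771, 0.2399, 0.1616]
tool_rot: [0.776, 0.631, 0.001, 0.0]
force: [0.1, -0.0, -0.7]
finger_gap: 0.409
gripper_force: 60.4
```

```bash
python3 go.py .5766 .2388 .1157 -11.9
```

```text
t 15.27 pos [0.5771 0.2399 0.1616] yaw -11.81 zax [ 2.1e-03  5.0e-04 -1.0e+00] F [ 0.1 -0.  -0.7] gap 0.409 grip 60.4
travel [-0.0015 -0.0004  0.0574] turn [ 0.0006 -0.0003  0.0005] mm 46
```

Emit:
apply_moves(claw=[-1,-1,-1,-1,-1], travel=[[-0.001,0,0.01],[-0.001,0,0.025],[-0.001,0,0.04],[-0.001,0,0.05],[-0.001,0,0.054]], turn=[[0,0,0],[0,0,0],[0,0,0],[0,0,0],[0,0,0]])

```text
t: 15.68
tcp_pos: [0.5746, 0.2386, 0.1145]
tool_rot: [0.776, 0.631, -0.002, -0.001]
force: [-0.5, 0.1, -1.0]
finger_gap: 0.411
gripper_force: 60.4
```

Emit:
apply_moves(claw=[-1,-1,-1,-1,-1], travel=[[0,0,0],[0,0,0],[0,0,0],[0,0,0],[0,0,0]], turn=[[0,0,0],[0,0,0],[0,0,0],[0,0,0],[0,0,0]])

```text
t: 16.1
tcp_pos: [0.5766, 0.2391, 0.1178]
tool_rot: [0.776, 0.631, 0.001, 0.0]
force: [0.5, -0.0, -2.4]
finger_gap: 0.41
gripper_force: 60.4
```

Emit:
apply_moves(claw=[-1,-1,-1,-1,-1], travel=[[0,0,0],[0,0,0],[0,0,0],[0,0,0],[0,0,0]], turn=[[0,0,0],[0,0,0],[0,0,0],[0,0,0],[0,0,0]])

```text
t: 16.52
tcp_pos: [0.5763, 0.239, 0.1173]
tool_rot: [0.776, 0.631, 0.0, 0.0]
force: [0.8, 0.7, -0.5]
finger_gap: 0.413
gripper_force: 60.4
```

```bash
python3 go.py .5766 .2388 .1157 -11.9;python3 - <<'E'
from h import *
s=snap("wrist");save(s,"w6.png");P=world(s);Z=P[...,2];ok=s["depth"]>0
V=s["pixels"].max(-1)
near=ok&(abs(P[...,0]-.577)<.12)&(abs(P[...,1]-.24)<.13)
rects(s,near&(Z>.108)&(Z<.118),.113,"cover",800)
rects(s,near&(Z>.003)&(Z<.02),.008,"nest",500)
m=near&(Z>.108)&(Z<.117)&(V>90);A=np.c_[P[m][:,:2]-[.577,.239],np.ones(m.sum())];c=np.linalg.lstsq(A,P[m][:,2],rcond=None)[0];print("cover top plane",c)
s2=snap("scene");save(s2,"s6.png",(350,120,480,250),4.5)
E
```

```text
t 16.52 pos [0.5763 0.239  0.1173] yaw -11.8 zax [ 1.e-04  0.e+00 -1.e+00] F [ 0.8  0.7 -0.5] gap 0.413 grip 60.4
travel [-0.0002  0.0004  0.002 ] turn [ 0.     -0.      0.0006] mm 2
cover [320. 198.] bbox [238 149 166 135] ctr 581.2 261.5 size 80.9 75.5 ang 168.2 z 0.1145
cover [320. 340.] bbox [274 320  94  29] ctr 566.1 189.3 size 56.5 21.0 ang 168.2 z 0.1147
nest [322. 118.] bbox [234  98 176 116] ctr 584.5 274.4 size 138.8 97.0 ang 168.1 z 0.008
cover top plane [-0.00025239 -0.00345019  0.11460967]
```

View pics/s6.png

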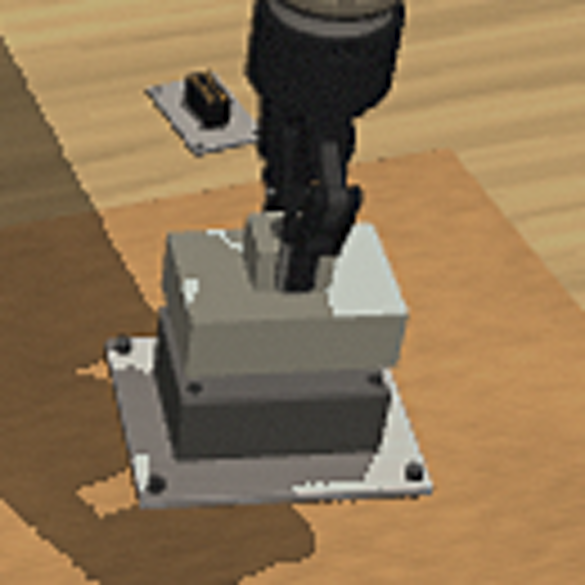

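The scene crop shows the cover level over the plate (cover front edge at row 370, plate edge at row 390). Gap is 16.6 mm. Lower by 1.6 mm and settle.

Emit:
apply_moves(claw=[-1,-1,-1,-1,-1], travel=[[0,0.0003,0.001],[0,0.0003,0.002],[0,0.0003,0.002],[0,0.0003,0.002],[0,0.0003,0.002]], turn=[[0,0,0],[0,0,0],[0,0,0],[0,0,0],[0,0,0]])

```text
t: 17.03
tcp_pos: [0.5765, 0.239, 0.1156]
tool_rot: [0.776, 0.631, -0.0, -0.0]
force: [0.0, -0.7, -1.4]
finger_gap: 0.409
gripper_force: 60.4
```

Emit:
apply_moves(claw=[-1,-1,-1,-1,-1], travel=[[0,0,0],[0,0,0],[0,0,0],[0,0,0],[0,0,0]], turn=[[0,0,0],[0,0,0],[0,0,0],[0,0,0],[0,0,0]])

```text
t: 17.45
tcp_pos: [0.5765, 0.2389, 0.1157]
tool_rot: [0.776, 0.631, 0.0, 0.0]
force: [0.1, 0.5, -0.9]
finger_gap: 0.413
gripper_force: 60.4
```

```bash
python3 go.py .5766 .2388 .1157 -11.9; python3 -c "
from station import manip
print(manip.sign_off())"
```

```text
t 17.45 pos [0.5765 0.2389 0.1157] yaw -11.8 zax [ 1.e-04  0.e+00 -1.e+00] F [ 0.1  0.5 -0.9] gap 0.413 grip 60.4
travel [-0.0002  0.0001 -0.    ] turn [ 0.     -0.      0.0005] mm 0
the job is handed in; nothing more can be done
None
```

The plate is seated and released, flush with the housing to within about 0.3 mm as measured, and the arm is holding the cover level and in line about 15 mm above it; the job was handed in at 17.5 s.

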